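Send a carton of finished silver along the rollers and close it

ROBOT

A 7-joint arm with a two-finger parallel gripper is mounted at the origin on the work surface. World frame = base frame: x ahead of the robot, y to its left, z up, the work surface at z = 0. Lengths are in m, angles in rad, forces in N, time in s.
With the tool pointing down it reaches from about 0.4 to 0.85 m from the base axis. Payload 4.4 kg.
Tool frame: the origin (TCP) lies at the very end of the fingers, on their centre line; the grasp point (between the pads) lies bot.pinch_z behind it (bot.pinch_z is the distance from the TCP to the grasp point, in m); z points along the fingers, y is the line along which they close (so a half turn about z gives the same grasp; the last joint's range is limited). The gripper opens to 94 mm and grips with 3 to 60 N. Pads are 16 mm wide; open, the fingers measure 119 mm over their backs; the gripper's body (75 mm by 177 mm) begins 78 mm behind the grasp point.
Start: joints at [-1.284, 0.628, 0.038, 1.517, -0.027, 0.996, -0.02], TCP at [0.225, 0.61, 0.205] pointing down, gripper open.
Joint ranges: [-3.06, 3.06], [-0.37, 2.12], [-1.25, 1.32], [0.18, 2.47], [-1.1, 4.24], [0.23, 1.98], [-2.94, 2.94]. Speed limits (rad/s): [2.57, 2.57, 3.14, 3.14, 3.14, 3.14, 3.14].

INTERFACE

Orientations are given as a unit quaternion [x, y, z, w].
In Python, from station import bot gives the robot as it stands. Calls block until the motion is done:
- bot.goto(position, orientation): joint-space move of the TCP to a pose.
- bot.move_linear(position, orientation=None, v=0.15): straight line of the TCP; orientation=None keeps the orientation; v is the mean speed in m/s.
- bot.move_joints(angles): joint-space move.
- bot.command_gripper(opening, squeeze=None): opening from 0.0 (shut) to 1.0 (fully open); squeeze is the grip in N (None keeps the last); returns when the fingers have stopped.
- bot.hold(seconds).
- bot.solve_ik(position, orientation): joint angles nearest the present ones, or None.
- bot.read_state(): the state.
- bot.camera(name): name is "side" or "top" or "wrist"; returns a dict with "image" (400x640x3 uint8, blue, green, red), "vertical_fov" (degrees; the focal length in pixels is half the picture's height over the tangent of half this angle, whatever the lens; pixels are square), "cx", "cy" (the principal point, pixels), "R" (3x3) and "t" (3): a world point X has camera coordinates R X + t. Camera axes: x right, y down, z forward; pixel columns grow to the right and rows downward; lengths in m; the calibration is good to about 2 mm. A picture is of the moment at which its call begins. There is no depth.
A pose or a line that the arm cannot do raises bot.Unreachable and nothing moves.
- bot.close_job(): hands the job in; it is judged then, once.
The state is a dict: "time_s": time; "joints": joint angles; "joint_vel": joint speeds; "effort": joint torques, N m; "eef_pos": TCP position; "ee_rot": TCP orientation; "force": force on the tool from outside, world axes, zero at the start; "moment": the same for the moment, N m; "grip_width": opening from 0.0 (shut) to 1.0 (fully open); "grip_force": force on a finger pad.
Only numpy, scipy, OpenCV 4.12 (cv2) and the standard library are available. Lean on these libraries where they do the work, as an engineer would, in place of code of your own. Each camera call takes 0.05 s, during which the arm holds its last target. There are 200 camera calls.

TASK

Push the cardboard carton steadily along the roller track, without lifting it or shoving it so that it shoots off, until it is all the way into the wooden packing bay, square and up against the end board. Also press the carton's lid, which is standing proud, straight down until it is fully closed. Leave the mug, jar, brush and hammer where they are.

Things in the scene. Friction and masses are not known exactly. Their poses are not given: they have to be found in the camera images.
- track: Fixed roller track with a wooden packing bay at one end. Origin on the bench under its centre line; its y axis runs along it, from the bay (-y) to the loading end (+y), z up. 11 free rollers (20 mm diameter, 182 mm wide along x) at y = -60 to +240 mm, every 30 mm, tops 50 mm above the bench. Side beams at x = +-93 to 105 mm, tops at 44 mm.
- bay_mouth (a point): Middle of the bay's open mouth, on its floor (track y = -77 mm, 48.5 mm above the bench); axes as the track's. Two flat guides over the rollers narrow the way from 174 mm apart (107 mm before the mouth) to 117 mm at the mouth; their tops are 82 mm above the bench.
- bay_home (a point): Where the carton's origin lies when fully home: on the bay's flat floor, 48.5 mm above the bench, midway between the side walls (124 mm apart inside, 14 mm thick, tops 80 mm above the bench), 65 mm from the end board's inner face (board 14 mm thick, top 95 mm above the bench). Axes as the track's. The bay is open above.
- carton: Cardboard carton on the rollers, about 0.5 kg: 100 mm wide (x), 130 mm long (y, roughly along the track), base 45 mm high. Its lid, of the same outline, stands up to 14 mm above the base on a white neck: 77 mm high in all, 63 mm when closed. Origin: centre of its underside. Too wide to grip; push its end face.
- carton_lid (a joint): How far the carton's lid has been pressed down (m): starts at 0 to 0.004, 0.014 is fully closed on the base. A friction fit: takes about 8 N and stays where it is left.
- lid_top (a point): Centre of the top face of the carton's lid: 77 mm above the carton's underside at lid value 0, 63 mm when fully closed. The lid's plate is 18 mm thick.
- mug: Bystander, leave alone: glass mug, 76 mm across, 95 mm high. Origin: centre of its underside.
- jar: Bystander, leave alone: small jar, 56 mm across, 60 mm high. Origin: centre of its underside.
- brush: Bystander, leave alone: flat brush, 200 mm long, lying. Origin: underside of the tool, near the middle of its length.
- hammer: Bystander, leave alone: small hammer, 240 mm long, lying. Origin: underside of the tool, near the middle of its length.
There are look-alikes about, which are no part of the job. There is more than one size of the carton; the one meant has the size given above.

How it is judged:
By the outcome, as a careful person would: the job done as asked, in the order asked, and still so for the second after the job is handed in, with the robot touching nothing.
It also fails if it takes over 45 s, if anything falls off the work surface, if the arm or the gripper's body presses on something with over 40 N, if the wrist force passes 120 N, or if a joint passes its speed limit or range.

## Working session

There is one attempt and no reset: what is moved stays moved. The work goes in short steps, each a Python script; the robot and the scene stay as the last script left them, time stands still between calls to the robot, and variables do not carry over. Pictures are saved under pics/ and viewed, at most 10 in all, crops included, and the job is handed in when it is done.

```bash
mkdir -p pics; ls
python3 - <<'E'
from station import bot
import cv2,pickle
c={n:bot.camera(n) for n in("side","top")}
pickle.dump(c,open("cams.pkl","wb"))
for n in c:
    cv2.imwrite(f"pics/{n}0.png",c[n]["image"]); print(n,c[n]["vertical_fov"],c[n]["cx"],c[n]["cy"],c[n]["R"],c[n]["t"])
print(bot.pinch_z,bot.read_state())
E
```

```text
pics
side 49.52983253397271 320.910624347059 192.53265377779172 [[ 0.99869646 -0.05094863 -0.00310087]
 [-0.03349708 -0.60834885 -0.79296256]
 [ 0.03851395  0.79203278 -0.60926247]] [-0.52372844  0.05717022  1.41701766]
top 57.581982599533816 320.6625559339327 200.30516716536417 [[ 0.02364836 -0.99971895  0.00166836]
 [-0.98348361 -0.02356379 -0.17945681]
 [ 0.17944568  0.00260305 -0.98376444]] [-0.0812671   0.53131878  1.22141317]
0.0188 {'time_s': 0.1, 'joints': array([-1.28380081,  0.62920274,  0.03843694,  1.51820824, -0.02699308,
        0.99629944, -0.02002205]), 'joint_vel': array([-0.00026427, -0.00167531, -0.00069856, -0.00306532,  0.00016812,
        0.00181739, -0.00022751]), 'effort': array([ 2.95034501e-03, -5.50802064e+01,  1.14783704e+00, -1.87117696e+01,
       -5.20273636e-02,  1.92206976e-02,  5.50161542e-05]), 'eef_pos': array([0.22436253, 0.60945053, 0.20469803]), 'ee_rot': array([ 1.75489543e-01,  9.84480970e-01, -7.88795379e-04, -1.33956186e-04]), 'force': array([0.42097941, 0.37078395, 0.23189706]), 'moment': array([0.02216872, 0.03535484, 0.00781217]), 'grip_force': 0.0, 'grip_width': 1.0002445843045384}
```

View pics/side0.png

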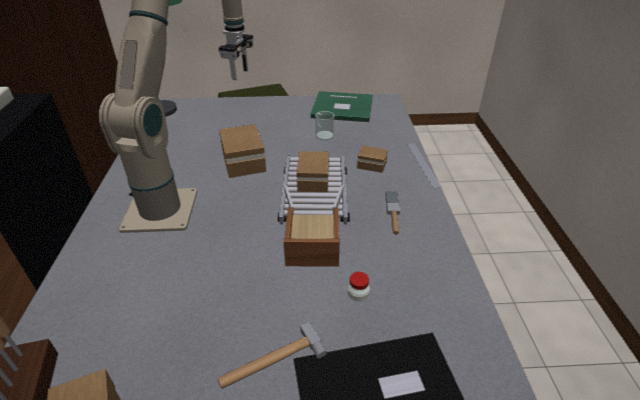

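View pics/top0.png

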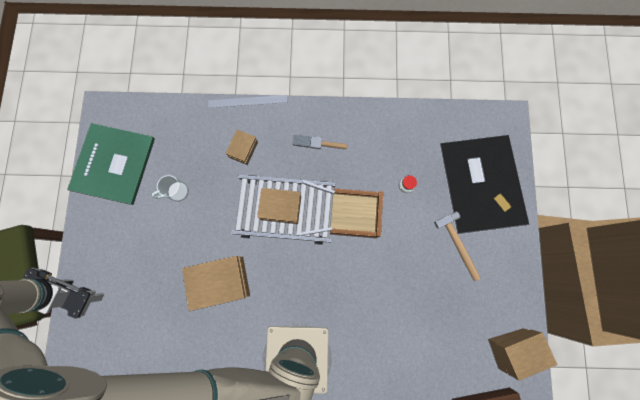

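The picture shows four carton-like boxes. In top-view pixels they are: on the rollers (279,205), a big one (215,283), a small one (241,147), and one at the right edge (522,353). Only the one at (279,205) is on the rollers, and it looks about 100x130. I'll confirm in an enlarged crop.

Run:
```python
import cv2,pickle
c=pickle.load(open("cams.pkl","rb"))
cv2.imwrite("pics/topc.png",cv2.resize(c["top"]["image"][168:248,228:388],None,fx=5,fy=5,interpolation=cv2.INTER_CUBIC))
cv2.imwrite("pics/sidec.png",cv2.resize(c["side"]["image"][145:270,265:365],None,fx=4.8,fy=4.8,interpolation=cv2.INTER_CUBIC))
```

```text
(no output)
```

View pics/topc.png

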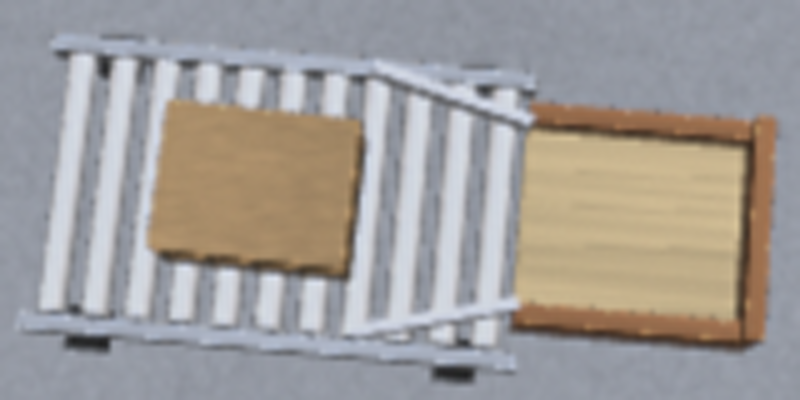

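View pics/sidec.png

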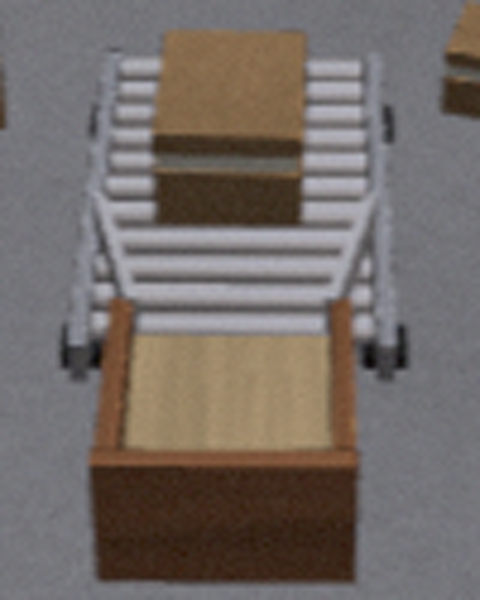

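The carton on the rollers shows a white neck, and its lid corners in the top crop are (167,100), (362,122), (348,276) and (150,248). The bay's end board runs from (776,118) to (762,342). I'll turn these into metres and check them against the given sizes.

```bash
cat > h.py <<'E'
import numpy as np
def px2w(c,uv,z):
    f=200/np.tan(np.radians(c["vertical_fov"]/2)); R,t=np.array(c["R"]),np.array(c["t"])
    uv=np.atleast_2d(uv).astype(float)
    d=np.c_[(uv[:,0]-c["cx"])/f,(uv[:,1]-c["cy"])/f,np.ones(len(uv))]@R; o=-R.T@t
    return o+d*((z-o[2])/d[:,2])[:,None]
def crop(uv,s,x,y): return (np.array(uv,float)+.5)/s-.5+[x,y]
E
python3 - <<'E'
import pickle,numpy as np
from h import *
np.set_printoptions(precision=4,suppress=True)
c=pickle.load(open("cams.pkl","rb"))
def show(n,cam,p,z,s,x,y):
    w=px2w(c[cam],crop(p,s,x,y),z); e=np.diff(np.r_[w,w[:1]],axis=0)
    print(n,w[:,:2].tolist() and np.round(w[:,:2],4).tolist(),"c",w.mean(0),"len",np.linalg.norm(e,axis=1),"ang",np.degrees(np.arctan2(e[:,1],e[:,0])))
T=("top",);a=(5,228,168)
show("lid","top",[(167,100),(362,122),(348,276),(150,248)],.125,*a)
show("board","top",[(776,118),(762,342)],.095,*a)
show("wallU","top",[(535,103),(752,120)],.08,*a)
show("wallL","top",[(515,325),(742,345)],.08,*a)
show("floor","top",[(527,132),(748,145),(740,316),(520,300)],.0485,*a)
show("beamU","top",[(55,36),(532,78)],.044,*a)
show("beamL","top",[(22,330),(515,371)],.044,*a)
s=(4.8,265,145)
show("lidS","side",[(165,30),(307,32),(301,136),(154,136)],.125,*s)
show("boardS","side",[(91,465),(357,465)],.095,*s)
show("boardSin","side",[(91,452),(357,452)],.095,*s)
for x in bots if 0 else []: pass
E
```

```text
lid [[0.5569, 0.1287], [0.5452, -0.0002], [0.4433, 0.0054], [0.4585, 0.1345]] c [0.501  0.0671 0.125 ] len [0.1294 0.1021 0.13   0.0986] ang [-95.1878 176.8459  83.2884  -3.3802]
board [[0.5608, -0.2776], [0.4096, -0.2673]] c [ 0.4852 -0.2724  0.095 ] len [0.1516 0.1516] ang [176.1061  -3.8939]
wallU [[0.5705, -0.1153], [0.5622, -0.2637]] c [ 0.5663 -0.1895  0.08  ] len [0.1486 0.1486] ang [-93.2073  86.7927]
wallL [[0.4183, -0.1045], [0.4085, -0.2563]] c [ 0.4134 -0.1804  0.08  ] len [0.1521 0.1521] ang [-93.6747  86.3253]
floor [[0.5565, -0.1112], [0.5509, -0.2658], [0.4311, -0.2598], [0.4385, -0.1085]] c [ 0.4943 -0.1863  0.0485] len [0.1547 0.12   0.1515 0.118 ] ang [-92.0596 177.1323  87.1926  -1.3328]
beamU [[0.6187, 0.2243], [0.5964, -0.1142]] c [0.6075 0.0551 0.044 ] len [0.3393 0.3393] ang [-93.7842  86.2158]
beamL [[0.4101, 0.2337], [0.3901, -0.1061]] c [0.4001 0.0638 0.044 ] len [0.3403 0.3403] ang [-93.3744  86.6256]
lidS [[0.4575, 0.1378], [0.5573, 0.1295], [0.5451, 0.0023], [0.4489, 0.0077]] c [0.5022 0.0693 0.125 ] len [0.1001 0.1278 0.0964 0.1304] ang [ -4.7156 -95.4854 176.8254  86.2084]
boardS [[0.4107, -0.2682], [0.5591, -0.2763]] c [ 0.4849 -0.2722  0.095 ] len [0.1486 0.1486] ang [ -3.1045 176.8955]
boardSin [[0.4106, -0.2577], [0.56, -0.2658]] c [ 0.4853 -0.2618  0.095 ] len [0.1496 0.1496] ang [ -3.1068 176.8932]
```

Both views agree: the lid measures 100x130 mm, so this is the right carton. Its centre is about (0.5015, 0.068), and it sits nearly parallel to the track, which has a yaw of about -3.5°. Home works out to about (0.490, -0.194). I'll push with both finger backs about 90 mm apart, at base height, along the centre line.

```bash
cat >> h.py <<'E'
from scipy.spatial.transform import Rotation as Ro
YAW=np.radians(-3.5); HOME=np.array([.4898,-.1936])
U=np.array([-np.sin(YAW),np.cos(YAW)]); X=np.array([np.cos(YAW),np.sin(YAW)])
def P(d,z,x=0.): return np.r_[HOME+d*U+x*X,z]   # d along the track from home, x across
def Q(s=1):
    y=np.r_[s*X,0];z=np.array([0,0,-1.]);return Ro.from_matrix(np.c_[np.cross(y,z),y,z]).as_quat()
E
python3 - <<'E'
from station import bot
from h import *
for s in(1,-1): print(s,[None if (j:=bot.solve_ik(P(d,z),Q(s))) is None else np.round(j,2) for d,z in((.39,.25),(.39,.066),(.075,.066),(0,.11))])
s=min((1,-1),key=lambda s:abs(j[6]) if (j:=bot.solve_ik(P(.39,.25),Q(s))) is not None else 9)
print(s)
bot.goto(P(.39,.25),Q(s)); bot.command_gripper(.65)
bot.move_linear(P(.39,.066),v=.12)
st=bot.read_state();print(st["time_s"],st["eef_pos"],P(.39,.066),st["force"],st["grip_width"])
import cv2
c=bot.camera("side");cv2.imwrite("pics/side1.png",cv2.resize(c["image"][90:250,230:430],None,fx=3.5,fy=3.5,interpolation=cv2.INTER_CUBIC))
E
```

```text
1 [array([-0.71,  0.46,  0.44,  1.75, -0.23,  0.98, -0.24]), array([-0.59,  0.7 ,  0.27,  1.93, -0.33,  0.56, -0.16]), array([ 0.04,  0.66,  0.22,  2.04, -0.29,  0.48,  0.41]), array([ 0.07,  0.62,  0.38,  1.96, -0.37,  0.63,  0.63])]
-1 [array([-0.14,  0.46, -0.41,  1.74,  0.21,  0.99,  2.45]), array([-0.14,  0.72, -0.43,  1.91,  0.49,  0.62,  2.2 ]), array([ 0.48,  0.68, -0.45,  2.02,  0.55,  0.56,  2.72]), array([-0.32,  0.91,  1.14,  1.97, -1.02,  1.  , -1.87])]
1
4.3167 [0.51409123 0.19583758 0.06659352] [0.51360893 0.19567257 0.066     ] [-0.72425103 -0.44915673  0.24739363] 0.6497016903969649
```

View pics/side1.png

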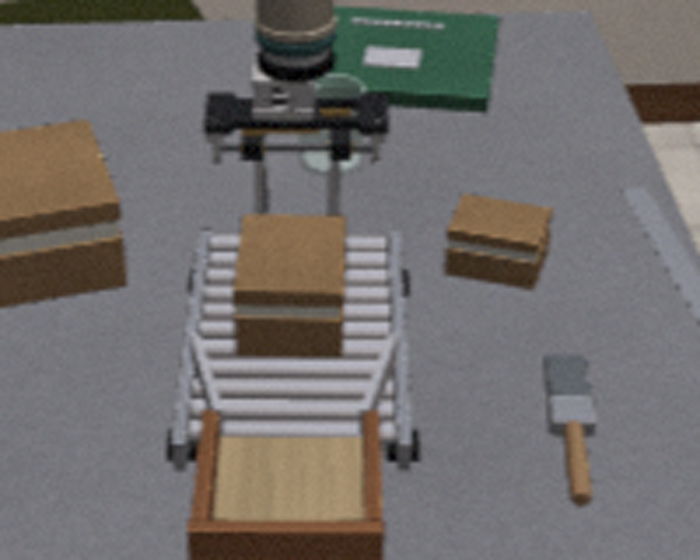

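The fingers, at about (262,190) and (333,190) in the crop, stand behind the carton's end face. Both are within its width and clear of the mug. Now the steady push.

Run:
```python
from station import bot
from h import *
f0=bot.read_state()["force"]@np.r_[U,0]
for d in np.r_[.31,.20,.12,.10,.09]:
    bot.move_linear(P(d,.066),v=.04 if d>.1 else .03)
    st=bot.read_state();print(round(d,4),np.round([st["time_s"],st["force"]@np.r_[U,0]-f0,st["force"]@np.r_[X,0],st["moment"][2]],2))
    if st["force"]@np.r_[U,0]-f0>15: break
import cv2
c=bot.camera("side");cv2.imwrite("pics/side2.png",cv2.resize(c["image"][120:280,240:400],None,fx=3.7,fy=3.7,interpolation=cv2.INTER_CUBIC))
```

```text
0.31 [ 6.52  0.48 -0.28  0.01]
0.2 [ 9.42 -0.28  0.57 -0.05]
0.12 [11.57  0.82 -0.29 -0.02]
0.1 [12.38  0.38  0.14 -0.02]
0.09 [12.87  1.48  0.21  0.09]
```

View pics/side2.png

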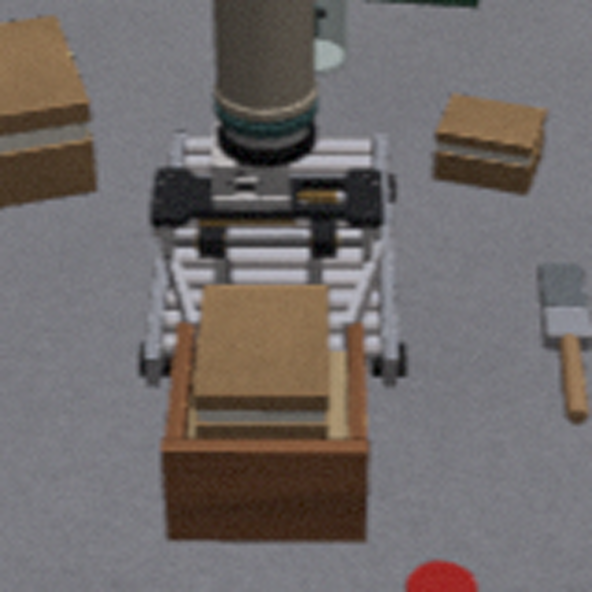

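The carton is in the bay, lid corners at about (200,285), (328,285), (327,405) and (195,405) in the crop. It sits a few mm to the left and straight. I'll carry on in small steps until the end board pushes back.

Run:
```python
from station import bot
from h import *
f=lambda:bot.read_state()["force"]@np.r_[U,0]
for d in np.arange(.087,.06,-.0015):
    bot.move_linear(P(d,.066),v=.02)
    F=f();st=bot.read_state();print(round(d,4),np.round([st["time_s"],F,st["moment"][2]],2))
    if F>12: break
bot.hold(.3);print(f(),st["eef_pos"])
import cv2,pickle
c={n:bot.camera(n) for n in("side","top")};pickle.dump(c,open("cams2.pkl","wb"))
a=cv2.resize(c["side"]["image"][175:270,270:355],None,fx=4.7,fy=4.7,interpolation=cv2.INTER_CUBIC)[:400,:400]
a=cv2.resize(c["side"]["image"][185:265,275:355],None,fx=5,fy=5,interpolation=cv2.INTER_CUBIC)
b=cv2.resize(c["top"]["image"][175:255,310:390],None,fx=5,fy=5,interpolation=cv2.INTER_CUBIC)
cv2.imwrite("pics/both3.png",np.hstack([a,b]))
```

```text
0.087 [13.22  2.34  0.07]
0.0855 [13.47  4.5   0.11]
0.084 [13.72  3.08  0.04]
0.0825 [13.97  3.32  0.04]
0.081 [14.22  4.02  0.02]
0.0795 [14.47  2.12 -0.03]
0.078 [14.72  2.21  0.07]
0.0765 [14.97  2.68  0.04]
0.075 [15.22  2.2   0.06]
0.0735 [15.47  4.17 -0.09]
0.072 [15.72  7.9  -0.18]
0.0705 [15.97 10.39 -0.26]
0.069 [16.22 13.9  -0.37]
13.685491279524125 [ 0.49411423 -0.11997699  0.06597294]
```

View pics/both3.png

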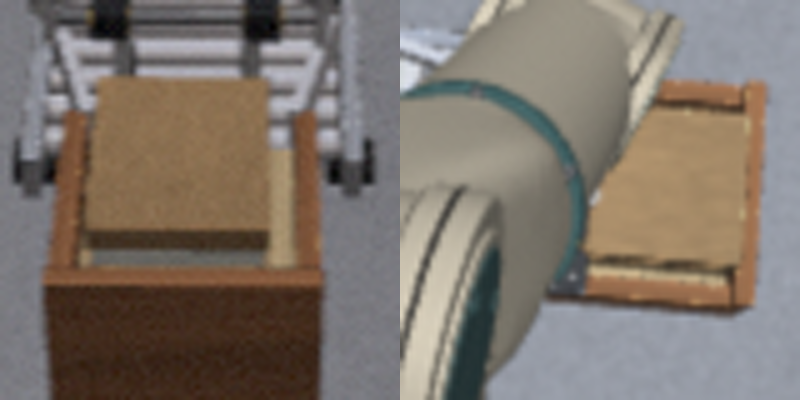

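The lid now reaches over the bay by the end board. Its corners in the left crop are (97,78), (268,78), (270,232) and (88,232). I'll measure the pose.

Run:
```python
import pickle
from h import *
np.set_printoptions(precision=4,suppress=True)
c=pickle.load(open("cams2.pkl","rb"))
def tr(w): v=w[:,:2]-HOME; return np.c_[v@X,v@U]
for z in(.1255,.122):print("lidS",tr(px2w(c["side"],crop([(97,78),(268,78),(270,232),(88,232)],5,275,185),z)).tolist())
print("lidT front",tr(px2w(c["top"],crop([(748-400,112),(742-400,265)],5,310,175),.1245)))
print("board top outer side", tr(px2w(c["side"],crop([(45,283),(322,283)],5,275,185),.095)))
print("board top outer top", tr(px2w(c["top"],crop([(767-400,84),(752-400,307)],5,310,175),.095)))
```

```text
lidS [[-0.05337611339385537, 0.060142203149253226], [0.04556154791867129, 0.06075801860903155], [0.0462008594604121, -0.07030469383136678], [-0.050371667089242025, -0.0709560124930177]]
lidS [[-0.053780061804912654, 0.06453201112982503], [0.04560067263476429, 0.06515058439970209], [0.04624284720924988, -0.06649906697864374], [-0.05076216067023883, -0.06715330244459723]]
lidT front [[ 0.049  -0.0641]
 [-0.0519 -0.0659]]
board top outer side [[-0.0743 -0.0782]
 [ 0.0743 -0.0772]]
board top outer top [[ 0.0754 -0.0802]
 [-0.0756 -0.0784]]
```

The front edge lies at -65 mm from home, sideways error is about 2-3 mm, and yaw is within about 1° of the board. A firmer push will seat it, then I'll back off, close the fingers and press the lid at its centre.

Run:
```python
from station import bot
from h import *
f=lambda:bot.read_state()["force"]
for d in np.arange(.0675,.058,-.0015):
    bot.move_linear(P(d,.066),v=.02)
    if f()@np.r_[U,0]>22: break
print(d,f()@np.r_[U,0],bot.read_state()["moment"][2])
bot.move_linear(P(.11,.066),v=.05)
bot.move_linear(P(.11,.17),v=.12)
bot.command_gripper(0.)
x=-.0025
bot.move_linear(P(0,.17,x),v=.12)
bot.move_linear(P(0,.132,x),v=.08)
z0=f()[2]
for z in np.arange(.130,.104,-.001):
    bot.move_linear(P(0,z,x),v=.03)
    F=f()[2]-z0; print(round(z,4),round(F,1),round(bot.read_state()["eef_pos"][2],4))
    if F>25: break
bot.hold(.2)
bot.move_linear(P(0,.18,x),v=.08); bot.goto(P(.25,.25),Q()); 
print(bot.read_state()["time_s"])
import cv2,pickle
c={n:bot.camera(n) for n in("side","top")};pickle.dump(c,open("cams3.pkl","wb"))
a=cv2.resize(c["side"]["image"][185:265,275:355],None,fx=5,fy=5,interpolation=cv2.INTER_CUBIC)
b=cv2.resize(c["top"]["image"][175:255,310:390],None,fx=5,fy=5,interpolation=cv2.INTER_CUBIC)
cv2.imwrite("pics/both4.png",np.hstack([a,b]))
```

```text
0.0645 22.942896124538454 -0.5856709785436215
0.13 1.0 0.1303
0.129 0.1 0.1291
0.128 0.9 0.1279
0.127 0.0 0.1269
0.126 -0.2 0.1259
0.125 0.7 0.1249
0.124 4.5 0.1242
0.123 5.0 0.1233
0.122 4.8 0.1223
0.121 5.7 0.1213
0.12 4.9 0.1203
0.119 5.6 0.1193
0.118 4.5 0.1183
0.117 5.3 0.1173
0.116 5.7 0.1163
0.115 5.7 0.1153
0.114 5.6 0.1143
0.113 5.0 0.1133
0.112 5.4 0.1123
0.111 8.0 0.1117
0.11 17.8 0.1116
0.109 25.4 0.1115
29.9
```

View pics/both4.png

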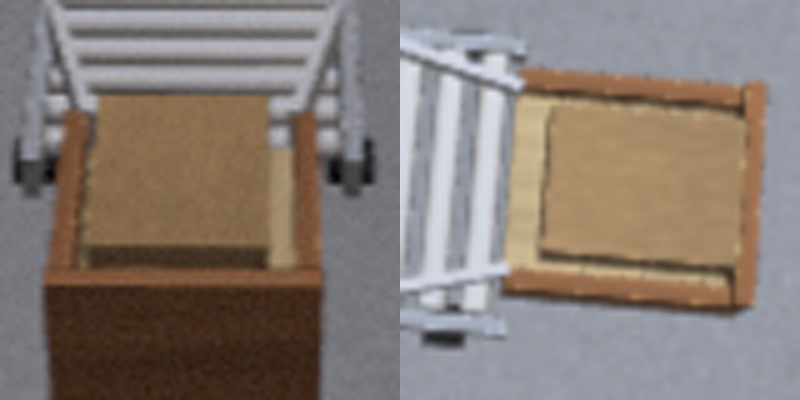

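The right crop shows the closed lid at (548,105), (743,120), (737,266) and (541,252), parallel to the walls (4.1-4.4° against 3.9-5.0° in the image) and against the end board. The lid bottomed out hard at z = 0.1115, exactly the closed height, and the robot is clear.

```bash
python3 -c "
from station import bot
print(bot.close_job())"
```

```text
the job is handed in; nothing more can be done
None
```

The carton is in the bay, square and up against the end board with its lid fully closed, the mug, jar, brush and hammer were not touched, and the job is handed in at about 30 s; no verdict was shown.

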